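# Seat the vials, shut the vial carrier and hold its lock pin pressed home

## Robot

A 6-joint arm with a two-finger parallel gripper is mounted at the origin on a cart in front of the work surface, level with it; the furniture and walls round the work are solid. World frame = base frame: x ahead of the robot, y to its left, z up, the work surface at z = 0. Lengths are in m, angles in rad, forces in N, time in s.
With the tool pointing down it reaches from about 0.25 to 0.775 m from the base axis. Payload 4 kg.
Tool frame: the origin (TCP) lies at the very end of the fingers, on their centre line; the grasp point (between the pads) lies 19 mm behind it; x points along the fingers, y is the direction in which the jaws open and shut, and the axes are right-handed (so a half turn about x gives the same grasp; the last joint's range is limited). The gripper opens to 94 mm and grips with 3 to 60 N. Pads are 16 mm wide; open, the fingers measure 119 mm over their backs; the gripper's body (75 mm by 177 mm) begins 78 mm behind the grasp point.
Start: joints at [1.055, 0.087, 1.371, -0, 1.684, -0.103], TCP at [0.221, 0.504, 0.206] pointing down, gripper open.
Joint ranges: [-3.1, 3.1], [-0.76, 2.03], [0.27, 2.55], [-1.08, 4.22], [0.17, 2.65], [-2.57, 2.57]. Speed limits (rad/s): [2.79, 2.79, 3.14, 3.14, 3.14, 3.14].

## Interface

Orientations are given as [roll, pitch, yaw] about the fixed x, y, z axes, in that order (R = Rz(yaw) Ry(pitch) Rx(roll)).
In Python, from bench import robot gives the robot as it stands.
- The arm moves only by the tool carry_out, never from a script. Its argument "targets" is a list of rows, each a list of 5 numbers: the closure, from 0 (fully open) to 1 (shut), then the shift along the tool's x, y, z in cm, then the turn about the tool's x in degrees. In form: [[fingers, tx, ty, tz, turn], ...]. A call has 1 to 20 rows; each row shifts and turns the commanded pose from where the row before left it, along the tool's axes as they then stand; what a row does not reach is not made up. A row lasts 1/10 s, in which the tool goes at most 50 mm and 8.59 degrees, less where a joint would pass 70% of its speed; a pose out of reach is approached as far as the arm can. A call is refused whole if a number of a shift passes 5 or a number of a turn 8.59, either way. A call with a gripper value outside its range is refused whole. The fingers move at their own pace and stop on an object; the grip force is fixed at half the most. Time passes only in rows, so rows that do not move let the fingers close. It gives the time, the measured TCP pose, the force and the opening at its end, in the units of the state.
- robot.get_obs(): the state, without advancing time (a new reading comes with each control period).
- robot.snapshot(name): name is "scene" or "top"; returns a dict with "image" (384x512x3 uint8, red, green, blue), "camera_matrix" (3x3 intrinsics, pixels), "pose" (4x4, takes a point from camera to world coordinates). Camera axes: x right, y up, looking along -z (the intrinsics and any distortion apply to the point x, -y, -z); pixel columns grow to the right and rows downward; lengths in m; the calibration is good to about 2 mm. A picture is of the moment at which its call begins. There is no depth.
- robot.close_job(): hands the job in, once; it reports no verdict.
The state is a dict: "time": time; "joint_positions": joint angles; "qvel": joint speeds; "joint_torque": joint torques, N m; "tool_pos": TCP position; "ee_rot": TCP orientation; "wrist_force": force on the tool from outside, world axes, zero at the start; "wrist_torque": the same for the moment, N m; "width": finger opening in m.
Only numpy, scipy, OpenCV 4.12 (cv2) and the standard library are available. Lean on these libraries where they do the work, as an engineer would, in place of code of your own. Each camera call takes 0.05 s, during which the arm holds its last target. There are 200 camera calls.

## Task

Get the hinged vial carrier ready for sealing: while its lid is still open, press the three vials that stand proud fully down into their wells, then swing the lid shut. Take the lock pin (the larger of the two pins in the bench block) and push it down through the lid's hole into the hole of the lower half until its collar presses the springy lid completely shut, and finish like that: keep hold of the pin and go on pressing it down, because the lid springs up when released and a colleague is about to fit the seal. Leave the short pin and the other things on the table where they are.

Things in the scene. Friction and masses are not known exactly. Their poses are not given: they have to be found in the camera images.
- carrier: Lower half of an aluminium clamshell vial carrier, fixed: open box 120 mm deep (x), 170 wide (y), 62 tall, walls 8. Origin: centre of its underside; x from the front (lug, robot side) to the back (hinge), z up. From mid-front a lug 48 mm long, 46 wide, 14 thick sticks out to -x, its top flush with the rim (62 mm), with a vertical 14 mm through hole.
- base_hole (a point): centre of the 14 mm hole in the lower half's lug, on the lug's top face: carrier frame (-84, 0, 62) mm
- lid_hinge (a point): middle of the hinge axis, which runs along the carrier's y at the top of its back wall: carrier frame (60, 0, 62) mm
- seal (a point): top of the rubber seal in the middle of the front rim: it stands 4 mm proud of the rim and is springy (1.5 N to begin, 13 N to compress it flush); it holds the shut lid a few mm up until that is pressed down
- well_middle (a point): the middle vial's well, on the inner deck (52 mm above the table): three wells in a row along the carrier's y, 28 mm in front of its centre and 48 mm apart
- lid (a joint): lid opening in rad: 0 = completely shut, seal fully compressed; about 0.034 = lying on the seal by its own weight; 1.57 upright; 1.9 stop, leaning back. Aluminium shell, 0.36 kg, 120 mm from hinge to front edge, 170 wide, 26 thick. Its stiff hinge lets it stand near upright; tipped below about 1.0 rad it sinks onto the seal in some 2 s. Shutting it completely takes about 8 N down on its lug.
- lid_edge (a point): middle of the lid's front edge on its outer face (the upper face when shut); 120 mm from the hinge axis, 26 mm outwards
- lid_lug: lug on the lid's front edge, turns with the lid: plate 48 x 46 x 8 mm with a 14 mm through hole (2 mm chamfer) that lies over base_hole when shut. Origin: centre of the hole on the outer (upper) face, 144 mm from the hinge axis; z along the hole, up when shut. The lid's shell begins 24 mm behind the hole's centre and stands 18 mm higher than the lug.
- vial_left (a joint): how far the vial in the left well (carrier +y) stands proud, in m: 0 = fully seated, up to 0.013. 22 mm across; a rubber ring holds it with about 5 N, so it stays where it is pressed to and cannot be pulled out.
- vial_middle (a joint): the same for the vial in the middle well
- vial_right (a joint): the same for the vial in the right well (carrier -y)
- vial_left_top (a point): centre of the top of the left vial's cap; 72 mm above the table when seated; carrier x -28 mm, y +48 mm
- vial_middle_top (a point): centre of the top of the middle vial's cap; the same height; carrier x -28 mm, y 0
- vial_right_top (a point): centre of the top of the right vial's cap; the same height; carrier x -28 mm, y -48 mm
- lock_pin: the lock pin, loose, 80 g, upright in one of the bench block's two holes: steel shank 12 mm thick, 40 long (last 8 mm tapered to 6), above it a steel collar 34 mm across and 5 thick, then a black cylindrical knob 20 mm across and 26 tall to grip. Origin: on the axis at the underside of the collar; z along the axis to the knob.
- lock_pin_tip (a point): lower end of the lock pin's shank, 40 mm below its origin
- short_pin: a smaller pin of another carrier, in the other hole of the block, not to be used: shank 8 x 22 mm, collar 24 mm across, knob 13 mm across and 16 mm tall. Origin: on the axis, underside of the collar.
- pin_block: grey bench block, fixed, 124 mm long (x), 50 wide (y), 46 tall; two upright 14 mm through holes at x = -32 and +32 mm on its centre line, in which the two pins hang by their collars; which pin is in which varies. Origin: centre of its underside.
- tally_counter: bystander: small steel hand counter, 62 x 47 x 21 mm, loose
- vaccine_box: bystander: small open carton, 30 x 54 x 76 mm, loose
- spare_vial: bystander: a vial 27 mm across and 51 mm tall, standing loose on the table

How it is judged:
By the outcome, as a careful person would: the job done as asked, in the order asked, and still so for the second after the job is handed in, while the arm keeps its last pose, push and grip.
It also fails if it takes over 67 s, if anything falls off the work surface, if the arm or the gripper's body presses on something with over 40 N, if the wrist force passes 120 N, or if a joint passes its speed limit or range.

## Working session

There is one attempt and no reset: what is moved stays moved. The work goes in short steps, Python scripts to look and compute and a tool call to move; the robot and the scene stay as the last step left them, time stands still between calls to the robot, and variables do not carry over. Pictures are saved under pics/ and viewed, about 8 in all and at most 12, crops included, and the job is handed in when it is done.

Besides the shell and the picture viewer there is one more tool, called after "Call:" as name(argument=value, ...) on one line, values as JSON. carry_out: Moves the arm, as the interface text tells. Its arguments: {"type":"object","properties":{"targets":{"type":"array","items":{"type":"array","items":{"type":"number"}}}},"required":["targets"]}

```bash
mkdir -p pics
python3 - <<'E'
from bench import robot
import cv2,numpy as np
o=robot.get_obs();print(o)
for n in("scene","top"):
    s=robot.snapshot(n);cv2.imwrite(f"pics/{n}0.png",cv2.resize(s["image"][:,:,::-1],(800,600),interpolation=cv2.INTER_CUBIC));np.savez(f"pics/{n}0.npz",**{k:s[k] for k in("image","camera_matrix","pose")});print(n,s.keys(),s["camera_matrix"],s["pose"])
E
```

```text
{'time': 0.0, 'joint_positions': array([ 1.05492759e+00,  8.79361706e-02,  1.37221127e+00, -1.04087122e-05,
        1.68360232e+00, -1.03109048e-01]), 'qvel': array([-1.56186615e-04,  1.60961773e-03,  6.54894542e-04,  1.71931458e-04,
        2.73758990e-05, -4.39775471e-04]), 'joint_torque': array([ 7.98518213e-04, -3.40178132e+01, -3.02431798e+01,  7.19336816e-02,
        3.29014950e-02, -1.55703688e-04]), 'tool_pos': array([0.22037158, 0.5033336 , 0.20433628]), 'ee_rot': array([-1.66910961,  1.56863919, -2.08187046]), 'wrist_force': array([ 0.22785961, -0.29177061, -0.44616774]), 'wrist_torque': array([0.02474949, 0.02008489, 0.04954578]), 'width': 0.09415610238178825}
scene dict_keys(['image', 'camera_matrix', 'pose']) [[455.87548541   0.         252.79589076]
 [  0.         455.87548541 194.81585415]
 [  0.           0.           1.        ]] [[-8.34797573e-01  2.78770219e-01 -4.74763285e-01  8.49054748e-02]
 [-5.50556696e-01 -4.21785443e-01  7.20405694e-01  9.57580513e-01]
 [ 5.79410586e-04  8.62777031e-01  5.05584275e-01  5.83126048e-01]
 [ 0.00000000e+00  0.00000000e+00  0.00000000e+00  1.00000000e+00]]
top dict_keys(['image', 'camera_matrix', 'pose']) [[499.60646781   0.         260.44426464]
 [  0.         499.60646781 199.63651892]
 [  0.           0.           1.        ]] [[ 0.00527751  0.9949362  -0.10036987  0.42724495]
 [-0.99982204  0.00343206 -0.01855033  0.2415726 ]
 [-0.01811192  0.1004499   0.99477725  1.03652274]
 [ 0.          0.          0.          1.        ]]
```

View pics/scene0.png

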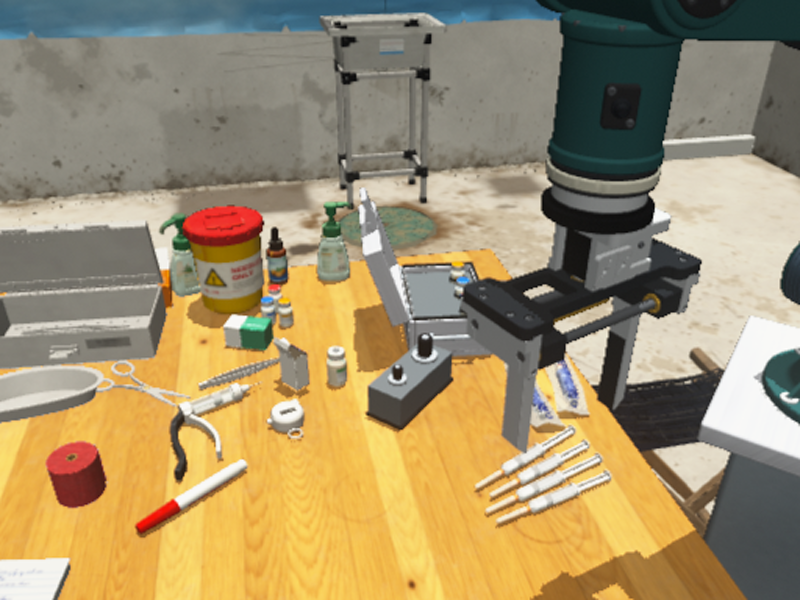

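View pics/top0.png

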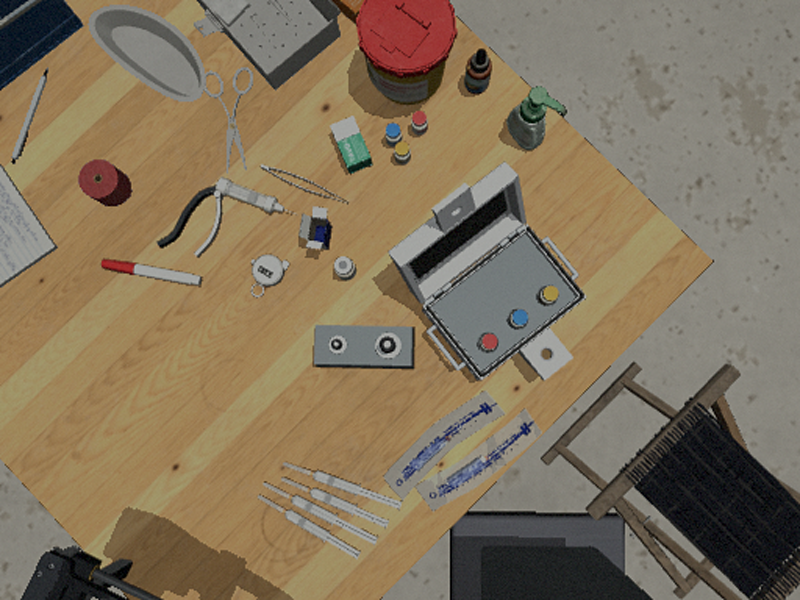

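The top view (800x600 scale) shows the carrier at right-centre. The base lug hole is near (547,354), and the vials are red (488,341), blue (518,317) and yellow (549,294). The lid leans back, with its lug hole at (457,211). The lock pin is at (388,345) and the short pin at (337,344). The scene view agrees: the larger black knob is on the carrier side of the block.

```bash
cat > h.py <<'E'
import cv2,numpy as np
from scipy.spatial.transform import Rotation as Ro
def load(f): return dict(np.load(f))
def snap(robot,n,name):
    s=robot.snapshot(n); np.savez(f"pics/{name}.npz",**{k:s[k] for k in("image","camera_matrix","pose")}); return s
def ray(s,u,v):
    d=np.linalg.solve(s["camera_matrix"],[u,v,1.]); d=s["pose"][:3,:3]@(d*[1,-1,-1]); return s["pose"][:3,3],d/np.linalg.norm(d)
def onz(s,u,v,z):
    o,d=ray(s,u,v); return o+d*(z-o[2])/d[2]
def proj(s,p):
    q=s["pose"][:3,:3].T@(np.asarray(p)-s["pose"][:3,3]); q=s["camera_matrix"]@(q*[1,-1,-1]); return q[:2]/q[2]
def tri(s1,p1,s2,p2):
    o1,d1=ray(s1,*p1);o2,d2=ray(s2,*p2); t=np.linalg.lstsq(np.c_[d1,-d2],o2-o1,rcond=None)[0]
    a,b=o1+t[0]*d1,o2+t[1]*d2; return (a+b)/2,np.linalg.norm(a-b)
def axes(o): return Ro.from_euler("xyz",o["ee_rot"]).as_matrix()
def shift(o,p): return 100*axes(o).T@(np.asarray(p)-o["tool_pos"])   # cm in tool axes
def blob(mask,u,v,r):
    m=np.zeros(mask.shape,np.uint8); m[int(v-r):int(v+r)+1,int(u-r):int(u+r)+1]=mask[int(v-r):int(v+r)+1,int(u-r):int(u+r)+1]
    n,l,st,c=cv2.connectedComponentsWithStats(m); 
    i=1+np.argmax(st[1:,4]); return c[i],st[i]
E
python3 - <<'E'
from h import *
from bench import robot
np.set_printoptions(precision=4,suppress=True)
t=load("pics/top0.npz");s=load("pics/scene0.npz")
hsv=cv2.cvtColor(t["image"],cv2.COLOR_RGB2HSV);k=.64
sat=(hsv[...,1]>110).astype(np.uint8);dark=(hsv[...,2]<70).astype(np.uint8)
P={}
for n,(u,v) in dict(red=(488,341),blue=(518,317),yel=(549,294)).items():
    c,st=blob(sat,u*k,v*k,9);P[n]=onz(t,*c,.080);print(n,c,st,P[n])
im=t["image"];
hole=((hsv[...,2]<150)).astype(np.uint8)
c,st=blob(hole,547*k,354*k,6);H=onz(t,*c,.062);print("hole",c,st,H)
for n,u,v,z in(("lock",388,345,.077),("short",337,344,.067)):
    c,st=blob(dark,u*k,v*k,8);print(n,c,st,onz(t,*c,z))
g=((hsv[...,2]>60)&(hsv[...,2]<150)&(hsv[...,1]<70)).astype(np.uint8)
c,st=blob(g,364*k,346*k,40);print("block",c,st,onz(t,*c,.046))
cor=[onz(t,u*k,v*k,.062) for u,v in((527,230),(581,295),(480,376),(428,302))]
print("rim corners BR,FR,FL,BL",cor)
m=P["blue"];d=P["red"]-P["yel"];print("yaw from vials",np.arctan2(-d[0],d[1]),"len",np.linalg.norm(d)); 
d=m-H;print("yaw hole-blue",np.arctan2(d[1],d[0]),np.linalg.norm(d[:2]))
# vial heights via scene (1: cap seen)
print("lid hole rays",[onz(t,457*k,211*k,z) for z in(.18,.2,.22)])
o=robot.get_obs();print(axes(o))
cv2.imwrite("pics/c0.png",np.hstack([cv2.resize(t["image"][95:260,190:390,::-1],(400,330),interpolation=2),cv2.resize(s["image"][110:280,215:385,::-1],(400,330),interpolation=2)]))
E
```

```text
red [313.0588 217.9706] [309 214   9   9  68] [0.4888 0.1585 0.08  ]
blue [332.3553 202.6579] [328 198  10  10  76] [0.5184 0.1214 0.08  ]
yel [351.971  187.2464] [347 183  10  10  69] [0.5483 0.0835 0.08  ]
hole [349.569  226.2241] [346 222   9   9  58] [0.4742 0.0862 0.062 ]
lock [247.5246 220.6557] [243 216  10  10  61] [0.4833 0.2841 0.077 ]
short [215.25   220.1667] [212 217   7   7  24] [0.4846 0.3474 0.067 ]
block [230.5591 220.6617] [ 201  208   63   26 1336] [0.485  0.3192 0.046 ]
rim corners BR,FR,FL,BL [array([0.6302, 0.1084, 0.062 ]), array([0.5476, 0.0418, 0.062 ]), array([0.4459, 0.1685, 0.062 ]), array([0.5382, 0.2334, 0.062 ])]
yaw from vials 0.6703807063835104 len 0.09572659465309992
yaw hole-blue 0.6729948690443445 0.05650746379913073
lid hole rays [array([0.6271, 0.2023, 0.18  ]), array([0.6224, 0.2032, 0.2   ]), array([0.6178, 0.2041, 0.22  ])]
[[-0.0009  0.4012  0.916 ]
 [-0.0017  0.916  -0.4012]
 [-1.     -0.0019 -0.0002]]
```

View pics/c0.png

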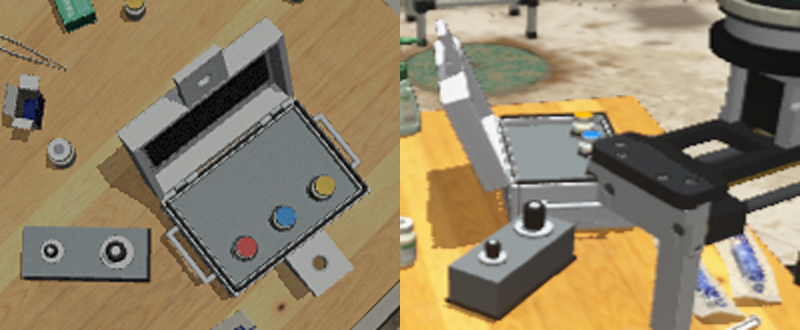

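Cross-checks agree. The vial spacing measures 95.7 mm against the given 96, the hole-to-middle-vial distance 56.5 against 56, and the carrier yaw comes out at about 0.672 both ways. The crop confirms the lid leans back near 1.85 rad. I'll align tool y and z with carrier y and x, then go above the left (red) vial with the fingers shut.

Call:
carry_out(targets=[[1,0,0,0,-7.77],[1,0,0,0,-7.77],[1,0,0,0,-7.77],[1,0,0,0,-7.77],[1,0,0,0,-7.77],[1,0,0,0,-7.77],[1,0,0,0,-7.77],[1,0,0,0,-7.77],[1,0.8,-3.7,0,0],[1,0.8,-4,0,0],[1,0.8,-4,0,0],[1,0.8,-4,0,0],[1,0.8,-4,0,0],[1,0.8,-4,0,0],[1,0.8,-4,0,0],[1,0.8,-4,0,0],[1,0.8,-4,0,0],[1,0.8,-4,0,0],[1,0,-4,-0.45,0],[1,0,0,0,0]])

```text
time: 2.1
tool_pos: [0.4908, 0.1551, 0.1243]
ee_rot: [-2.708, 1.568, -2.041]
wrist_force: [-0.6, 0.3, 0.3]
width: 0.0003
```

```bash
cat >> h.py <<'E'
yaw=.672; H=np.array([.4742,.0862,.062]); cx=np.array([np.cos(yaw),np.sin(yaw),0]); cy=np.array([-cx[1],cx[0],0])
def C(x,y,z): return H+(x/1e3+.084)*cx+y/1e3*cy+[0,0,z/1e3-.062]   # carrier mm -> world
E
cat > st.py <<'E'
from h import *
from bench import robot
np.set_printoptions(precision=4,suppress=True)
o=robot.get_obs();d=o["tool_pos"]-C(0,0,0);print(o["time"],"carrier mm",d@cx*1e3,d@cy*1e3,d[2]*1e3,"F",o["wrist_force"],"w",o["width"],"q",o["joint_positions"],"\n",axes(o))
print("shift to red",shift(o,C(-28,48,85)))
E
python3 st.py; python3 -c "
from h import *
for n,y in(('red',48),('blue',0),('yel',-48)): print(n,C(-28,y,80))"
```

```text
2.1 carrier mm -28.1189328006666 43.60441915196339 124.3333796079909 F [-0.5735  0.2773  0.3396] w 0.0003243288788299292 q [ 0.1972  0.0406  1.5817 -0.0019  1.5208 -2.0397] 
 [[-0.0011 -0.618   0.7862]
 [-0.0021  0.7862  0.618 ]
 [-1.     -0.001  -0.0021]]
shift to red [3.9329 0.4435 0.0178]
red [0.48814186 0.15862668 0.08      ]
blue [0.51802438 0.12106293 0.08      ]
yel [0.54790689 0.08349918 0.08      ]
```

Call:
carry_out(targets=[[1,2.2,0.44,0,0],[1,1.2,0,0,0],[1,0.3,0,0,0],[1,0.3,0,0,0],[1,0.3,0,0,0],[1,0.3,0,0,0],[1,0.3,0,0,0],[1,0.2,0,0,0],[1,0,0,0,0]])

```text
time: 3.0
tool_pos: [0.4869, 0.163, 0.0758]
ee_rot: [-0.159, 1.569, 0.513]
wrist_force: [-2.1, 1.0, 5.1]
width: 0.0004
```

Call:
carry_out(targets=[[1,0.1,-0.2,0,0],[1,0.1,-0.2,0,0],[1,0.1,0,0,0],[1,0.1,0,0,0],[1,0,0,0,0],[1,0,0,0,0]])

```text
time: 3.6
tool_pos: [0.4893, 0.1606, 0.0722]
ee_rot: [0.395, 1.568, 1.068]
wrist_force: [-1.7, 2.4, 7.2]
width: 0.0006
```

Call:
carry_out(targets=[[1,0.15,0,0,0],[1,0.15,0,0,0],[1,0,0,0,0],[1,0,0,0,0]])

```text
time: 4.0
tool_pos: [0.4896, 0.1607, 0.072]
ee_rot: [0.122, 1.567, 0.794]
wrist_force: [-7.2, 1.5, 18.2]
width: 0.0005
```

Call:
carry_out(targets=[[1,-1.6,0,0,0],[1,-2,0,0,0],[1,0,-2.5,0,0],[1,0,-2.5,0,0],[1,0,0,0,0],[1,1.2,0,0,0],[1,0.3,0,0,0],[1,0.3,0,0,0],[1,0.3,0,0,0],[1,0.3,0,0,0],[1,0.3,0,0,0],[1,0.3,0,0,0],[1,0.3,0,0,0],[1,0.3,0,0,0],[1,0,0,0,0],[1,0,0,0,0]])

```text
time: 5.6
tool_pos: [0.5203, 0.1207, 0.072]
ee_rot: [-0.308, 1.569, 0.365]
wrist_force: [-8.5, -0.9, 17.6]
width: 0.0006
```

Call:
carry_out(targets=[[1,-1.6,0,0,0],[1,-2,0,0,0],[1,0,-2.4,-0.1,0],[1,0,-2.4,0,0],[1,0,0,0,0],[1,1.2,0,0,0],[1,0.3,0,0,0],[1,0.3,0,0,0],[1,0.3,0,0,0],[1,0.3,0,0,0],[1,0.3,0,0,0],[1,0.3,0,0,0],[1,0.3,0,0,0],[1,0.3,0,0,0],[1,0,0,0,0],[1,0,0,0,0]])

```text
time: 7.2
tool_pos: [0.5491, 0.0827, 0.0721]
ee_rot: [-0.252, 1.569, 0.421]
wrist_force: [-9.4, 0.3, 17.3]
width: 0.0004
```

All three vials bottomed at z = 72.0–72.1 mm with about 17–18 N each, which matches the seated height. Next I go over the lid and behind it.

Call:
carry_out(targets=[[1,-4.5,0,0,0],[1,-4.8,0,0,0],[1,-4.8,0,0,0],[1,-4.8,0,0,0],[1,0,1.2,3.5,0],[1,0,1.2,3.5,0],[1,0,1.2,3.5,0],[1,0,1.2,3.5,0],[1,0,0,3.5,0],[1,0,0,0,0],[1,0,0,0,0]])

```text
time: 8.3
tool_pos: [0.6562, 0.229, 0.2548]
ee_rot: [2.831, 1.568, -2.779]
wrist_force: [-0.3, -1.1, -0.3]
width: 0.0006
```

```bash
python3 st.py
python3 - <<'E'
from h import *
from bench import robot
a=snap(robot,"scene","s1")["image"];b=snap(robot,"top","t1")["image"]
cv2.imwrite("pics/c1.png",np.hstack([cv2.resize(b[75:265,190:390,::-1],(400,380),interpolation=2),cv2.resize(a[60:260,180:380,::-1],(380,380),interpolation=2)]))
E
```

```text
8.3 carrier mm 147.31785965006802 -1.5377314282248449 254.78869892297246 F [-0.3256 -1.1453 -0.34  ] w 0.0005516496242357023 q [ 0.2544  0.4263  0.8592 -0.0003  1.8586 -1.9895] 
 [[-0.0025 -0.6233  0.782 ]
 [-0.0009  0.782   0.6233]
 [-1.      0.0008 -0.0025]]
shift to red [ 17.0266   4.9572 -17.4845]
```

View pics/c1.png

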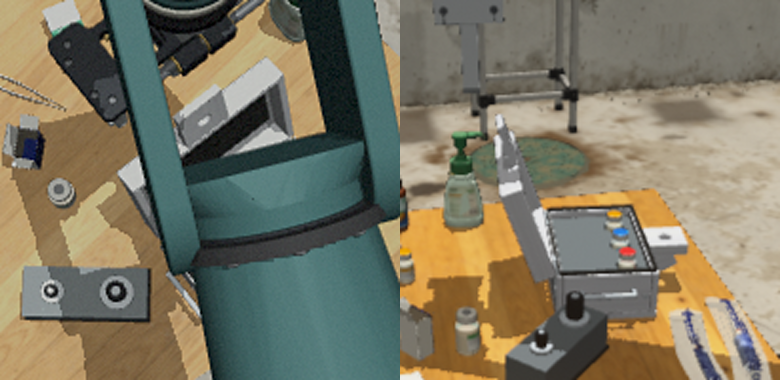

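View 4: the closed fingers are behind the lid, the lid still leans back, and all three caps are at equal low height. I'll descend behind the lug and push the lid forward.

Call:
carry_out(targets=[[1,3.2,0.15,0,0],[1,3.2,0,0,0],[1,0,0,-1,0],[1,0,0,-1.2,0],[1,0,0,-1.2,0],[1,0,0,-1.2,0],[1,0,0,-1.2,0],[1,0,0,-1.2,0],[1,0,0,-1.2,0],[1,0,0,-1.2,0],[1,0,0,-1.2,0],[1,0,0,-1.2,0],[1,0,0,0,0]])

```text
time: 9.7
tool_pos: [0.5617, 0.155, 0.1935]
ee_rot: [-1.077, 1.57, -0.407]
wrist_force: [-0.8, 0.9, -0.2]
width: 0.0003
```

```bash
python3 st.py
```

```text
9.7 carrier mm 27.330463516906146 -0.6442609484325641 193.52136223729067 F [-0.8495  0.8643 -0.1512] w 0.00031021500631167045 q [ 0.1722  0.1622  1.311  -0.0004  1.6677 -2.0694] 
 [[ 0.0007 -0.6216  0.7833]
 [-0.0003  0.7833  0.6216]
 [-1.     -0.0007  0.0004]]
shift to red [10.8467  4.8652 -5.543 ]
```

Call:
carry_out(targets=[[1,0,0,-1,0],[1,0,0,-1,0],[1,0,0,-1,0],[1,0,0,-1,0],[1,0.2,0,-1,0],[1,0.2,0,-1,0],[1,0,0,0,0]])

```text
time: 10.4
tool_pos: [0.5149, 0.118, 0.1882]
ee_rot: [2.963, 1.57, -2.649]
wrist_force: [-0.7, 0.4, 0.3]
width: 0.0004
```

```bash
python3 st.py
python3 - <<'E'
from h import *
from bench import robot
a=snap(robot,"scene","s2")["image"];b=snap(robot,"top","t2")["image"]
cv2.imwrite("pics/c2.png",np.hstack([cv2.resize(b[75:265,190:390,::-1],(400,380),interpolation=2),cv2.resize(a[60:260,180:380,::-1],(380,380),interpolation=2)]))
E
```

```text
10.4 carrier mm -32.34686252166774 -0.43558974256902894 188.2214511141286 F [-0.7399  0.4346  0.3051] w 0.00040234711841386454 q [ 0.1182  0.0435  1.451  -0.0004  1.648  -2.1238] 
 [[-0.0009 -0.6219  0.7831]
 [-0.0005  0.7831  0.6219]
 [-1.      0.0002 -0.001 ]]
shift to red [10.3226  4.8421  0.4409]
```

View pics/c2.png

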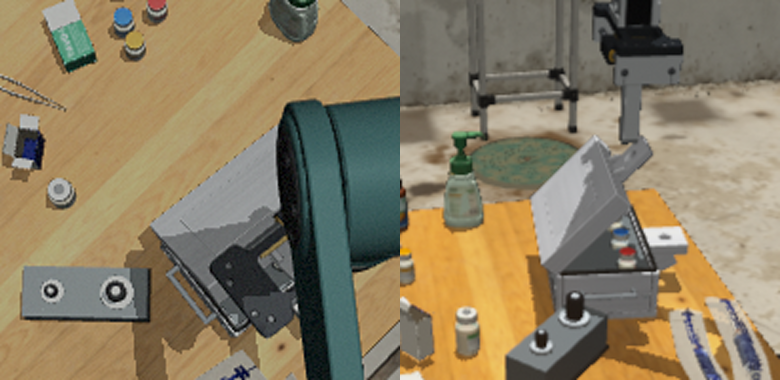

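View 5: the lid is tipped to roughly 0.9 rad and sinking on its own, with the fingers clear. I'll refine the pin position from both views before going there.

Run:
```python
from h import *
np.set_printoptions(precision=4,suppress=True)
t=load("pics/top0.npz");s=load("pics/s2.npz")
for im,n,u,v,r in((t["image"],"t",247.5,220.6,16),(s["image"],"s",180+175*200/380,60+305*200/380,14)):
    hsv=cv2.cvtColor(im,cv2.COLOR_RGB2HSV)
    for th in(40,60,75): print(n,th,*blob((hsv[...,2]<th).astype(np.uint8),u,v,r))
P=np.array([.4833,.2841,.077]);print("proj top/bottom knob scene",proj(s,P),proj(s,P-[0,0,.026]),"top",proj(t,P),proj(t,P-[0,0,.026]))
# light collar ring in top
hsv=cv2.cvtColor(t["image"],cv2.COLOR_RGB2HSV);
print("collar",*[(c,onz(t,*c,.051)) for c,_ in [blob((hsv[...,2]>150).astype(np.uint8),247.5,220.6,14)]],blob((hsv[...,2]>150).astype(np.uint8),247.5,220.6,14)[1])
```

```text
t 40 [247.1579 220.7895] [243 216  10  10  38]
t 60 [247.  234.5] [231 234  33   2  66]
t 75 [247.  234.5] [231 234  33   2  66]
s 40 [271.5  222.25] [268 217   8  11  80]
s 60 [271.5784 221.4804] [267 214  10  15 102]
s 75 [271.4825 221.2895] [266 214  12  15 114]
proj top/bottom knob scene [271.3782 215.1781] [271.112  225.7347] top [247.5267 220.6761] [248.1037 221.4469]
collar (array([249.2174, 220.7174]), array([0.4848, 0.2819, 0.051 ])) [240 213  17  16  92]
```

Call:
carry_out(targets=[[1,-2,0,0,0],[0.4,0,3.75,0,0],[0.4,0,3.75,0,0],[0.4,0,3.75,0,0],[0.4,0,3.75,1.95,0],[0.4,1.5,0,1.95,0],[0.4,2,0,1.95,0],[0.4,2,0,1.95,0],[0.4,2,0,0,0],[0.4,0,0,0,0],[0.4,0,0,0,0]])

```text
time: 11.6
tool_pos: [0.4836, 0.2849, 0.1334]
ee_rot: [2.855, 1.57, -2.756]
wrist_force: [0.6, -0.7, 0.6]
width: 0.0563
```

```bash
python3 st.py
python3 - <<'E'
from h import *
from bench import robot
print("to pin grasp",shift(robot.get_obs(),[.4833,.2841,.0535]))
a=snap(robot,"scene","s3")["image"];b=snap(robot,"top","t3")["image"]
cv2.imwrite("pics/c3.png",np.hstack([cv2.resize(b[75:265,190:390,::-1],(400,380),interpolation=2),cv2.resize(a[60:260,180:380,::-1],(380,380),interpolation=2)]))
E
```

```text
11.6 carrier mm 47.07937442367135 149.66355710702527 133.3911597966266 F [ 0.5556 -0.7411  0.5679] w 0.05627984841058948 q [ 0.4314  0.1378  1.4583  0.      1.5464 -1.8117] 
 [[-0.0008 -0.6228  0.7824]
 [-0.0003  0.7824  0.6228]
 [-1.      0.0003 -0.0009]]
shift to red [  4.843  -10.1655  -7.5066]
to pin grasp [ 7.989166   -0.04765777 -0.06863806]
```

View pics/c3.png

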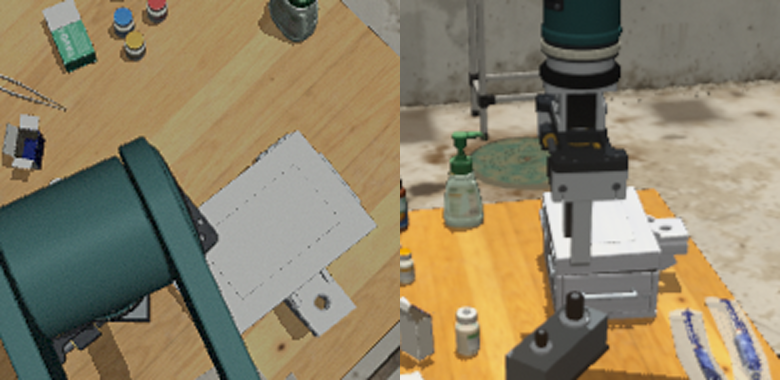

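View 6: the lid lies down on its seal with its hole visible at the lug, and the gripper is above the lock pin. I'll descend and grip.

Call:
carry_out(targets=[[0.4,2.5,0,-0.05,0],[0.4,2.5,0,0,0],[0.4,1.5,0,0,0],[0.4,1,0,0,0],[0.4,0.45,0,0,0],[0.4,0,0,0,0],[1,0,0,0,0],[1,0,0,0,0],[1,0,0,0,0],[1,0,0,0,0],[1,0,0,0,0]])

```text
time: 12.8
tool_pos: [0.4834, 0.2846, 0.0542]
ee_rot: [-0.172, 1.57, 0.5]
wrist_force: [0.5, -0.2, -0.1]
width: 0.0196
```

```bash
python3 st.py
python3 - <<'E'
from h import *
np.set_printoptions(precision=4,suppress=True)
t=load("pics/t3.npz");hsv=cv2.cvtColor(t["image"],cv2.COLOR_RGB2HSV)
u,v=190+322/2,75+302/2
for th in(110,140,170):
    c,st=blob((hsv[...,2]<th).astype(np.uint8),u,v,6);print(th,c,st,onz(t,*c,.075))
E
```

```text
12.8 carrier mm 46.73418158949054 149.54462476932474 54.22805485420815 F [ 0.4763 -0.2152 -0.0667] w 0.01963799705681494 q [ 0.431   0.1889  1.5623  0.      1.3899 -1.8119] 
 [[ 0.0004 -0.6227  0.7825]
 [ 0.0002  0.7825  0.6227]
 [-1.     -0.0001  0.0005]]
shift to red [ -3.0798 -10.1537  -7.4734]
110 [352.1176 225.3529] [349 223   6   7  17] [0.4753 0.0834 0.075 ]
140 [350.6154 225.6731] [347 222   8   8  52] [0.4747 0.0862 0.075 ]
170 [350.6494 225.6494] [346 221  10  11  77] [0.4747 0.0862 0.075 ]
```

Gripped (width 19.6 mm, the knob is 20). The lid hole measures (0.4747, 0.0862), which agrees with the base hole. I'll lift the pin and carry it above the hole.

Call:
carry_out(targets=[[1,-1.6,0,0,0],[1,-2.5,0,0,0],[1,-2.5,0,0,0],[1,-2.5,0,0,0],[1,-2.5,0,0,0],[1,0,-2.5,-2.18,0],[1,0,-2.5,-2.18,0],[1,0,-2.5,-2.18,0],[1,0,-2.5,-2.18,0],[1,0,-2.5,-2.18,0],[1,0,-2.45,-2.17,0],[1,1,0,0,0],[1,1,0,0,0],[1,0,0,0,0],[1,0,0,0,0],[1,0,0,0,0]])

```text
time: 14.4
tool_pos: [0.4742, 0.0871, 0.15]
ee_rot: [0.465, 1.571, 1.138]
wrist_force: [-0.2, -0.1, -0.6]
width: 0.0193
```

```bash
python3 st.py
python3 - <<'E'
from h import *
from bench import robot
o=robot.get_obs();print("to hole",shift(o,[.4746,.0862,.125]))
a=snap(robot,"scene","s4");b=snap(robot,"top","t4")
tp=o["tool_pos"]
for dz in(-.0482,-.0082,.018):print(dz,proj(a,tp+[0,0,dz]),proj(b,tp+[0,0,dz]))
print("hole",proj(a,[.4746,.0862,.075]))
u,v=map(int,proj(a,tp-[0,0,.03]))
print(u,v)
cv2.imwrite("pics/c4.png",np.hstack([cv2.resize(a["image"][v-40:v+40,u-40:u+40,::-1],(480,480),interpolation=2),cv2.resize(b["image"][175:275,300:400,::-1],(300,480),interpolation=2)]))
E
```

```text
14.4 carrier mm -83.43994406915262 0.6896212147937675 150.0479146228493 F [-0.1876 -0.0738 -0.5687] w 0.019259999695053424 q [ 0.0638 -0.047   1.6172  0.0002  1.5712 -2.1807] 
 [[ 0.0001 -0.6239  0.7815]
 [ 0.0002  0.7815  0.6239]
 [-1.      0.0001  0.0002]]
shift to red [6.5065 4.7208 5.5508]
to hole [ 2.5047763  -0.09408521 -0.02538983]
-0.0482 [319.31858827 168.70068705] [352.4852094  225.21206311]
-0.0082 [320.62856821 152.99025348] [356.18589383 224.10230488]
0.018 [321.51471082 142.36285054] [358.79421461 223.32012377]
hole [318.48576501 178.71819099]
319 161
```

View pics/c4.png

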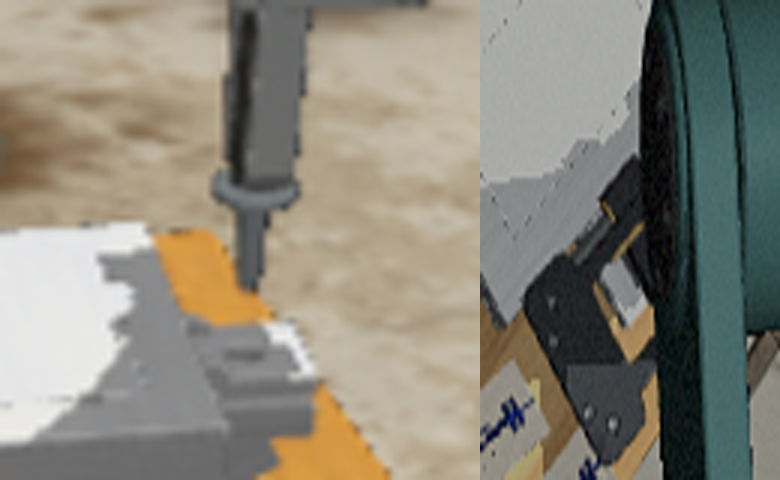

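View 7: the pin is vertical in the grip, its tip at about (320.2, 169.7) px right above the hole at (319.8, 179.8). Both are offset about 1 px from their projections, so the alignment holds. I'll descend gently.

Call:
carry_out(targets=[[1,1,-0.09,0,0],[1,1,0,0,0],[1,0.5,0,0,0],[1,0.3,0,0,0],[1,0.3,0,0,0],[1,0.3,0,0,0],[1,0.3,0,0,0],[1,0,0,0,0]])

```text
time: 15.3
tool_pos: [0.4744, 0.0856, 0.1126]
ee_rot: [2.016, 1.57, 2.688]
wrist_force: [-0.9, 1.1, -0.1]
width: 0.0192
```

Call:
carry_out(targets=[[1,0.3,0,0,0],[1,0.3,0,0,0],[1,0.3,0,0,0],[1,0.3,0,0,0],[1,0.3,0,0,0],[1,0.3,0,0,0],[1,0,0,0,0],[1,0,0,0,0]])

```text
time: 16.1
tool_pos: [0.4743, 0.0856, 0.0944]
ee_rot: [2.295, 1.57, 2.967]
wrist_force: [-1.9, 0.7, -2.3]
width: 0.0191
```

Call:
carry_out(targets=[[1,0.3,0,0,0],[1,0.3,0,0,0],[1,0.3,0,0,0],[1,0.2,0,0,0],[1,0.2,0,0,0],[1,0.2,0,0,0],[1,0.1,0,0,0],[1,0,0,0,0],[1,0,0,0,0]])

```text
time: 17.0
tool_pos: [0.4744, 0.0856, 0.0796]
ee_rot: [2.006, 1.57, 2.678]
wrist_force: [-6.4, 2.3, 4.3]
width: 0.0193
```

Call:
carry_out(targets=[[1,0.1,0,0,0],[1,0.1,0,0,0],[1,0.1,0,0,0],[1,0,0,0,0],[1,0,0,0,0]])

```text
time: 17.5
tool_pos: [0.4743, 0.0855, 0.0781]
ee_rot: [2.492, 1.571, -3.119]
wrist_force: [-8.6, 0.6, 12.2]
width: 0.0191
```

Call:
carry_out(targets=[[1,0.1,0,0,0],[1,0.1,0,0,0],[1,0,0,0,0],[1,0,0,0,0],[1,0,0,0,0]])

```text
time: 18.0
tool_pos: [0.4743, 0.0855, 0.078]
ee_rot: [-0.724, 1.57, -0.051]
wrist_force: [-12.3, 1.0, 19.7]
width: 0.0198
```

z has stalled at 78.0 mm, the predicted value for full closure, while the push rose from 12 to 20 N, so it is on a hard stop. I'll hold, recheck and look once.

Call:
carry_out(targets=[[1,0.05,0,0,0],[1,0,0,0,0],[1,0,0,0,0],[1,0,0,0,0],[1,0,0,0,0],[1,0,0,0,0],[1,0,0,0,0]])

```text
time: 18.7
tool_pos: [0.4744, 0.0855, 0.078]
ee_rot: [-0.783, 1.57, -0.111]
wrist_force: [-14.3, 0.3, 21.5]
width: 0.0196
```

```bash
python3 st.py
python3 - <<'E'
from h import *
from bench import robot
a=snap(robot,"scene","s5")["image"]
cv2.imwrite("pics/c5.png",np.hstack([cv2.resize(a[100:240,230:370,::-1],(480,480),interpolation=2),cv2.resize(a[150:210,290:350,::-1],(320,480),interpolation=2)]))
E
```

```text
18.7 carrier mm -84.28897818152863 -0.6083509121646777 78.00236234268657 F [-14.3426   0.3432  21.5401] w 0.0196077880846067 q [ 0.0608 -0.0025  1.7206 -0.0001  1.423  -2.1823] 
 [[ 0.0005 -0.6228  0.7824]
 [-0.0001  0.7824  0.6228]
 [-1.     -0.0004  0.0004]]
shift to red [-0.6995  4.8586  5.6308]
```

View pics/c5.png

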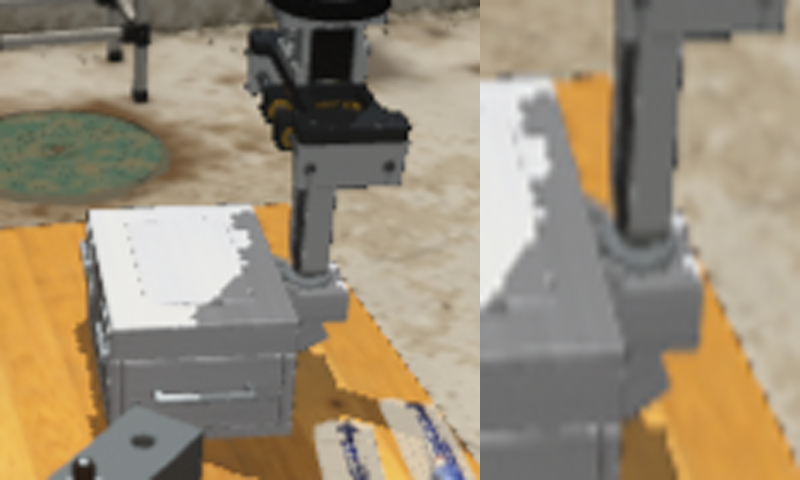

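View 8: the collar is flat on the lid lug, the lid lies closed on the rim with no visible gap, the pin hole in the block is empty, and the short pin is still in place. I'm handing in while still pressing.

```bash
python3 -c "
from bench import robot
print(robot.close_job())"
```

```text
the job is handed in; nothing more can be done
None
```

The vial carrier is ready for sealing, and I handed the job in at about 18.7 s with the arm still gripping the lock pin and pressing it down.

- **Vials:** I pressed all three down while the lid was open. Each one stopped at 72.0–72.1 mm at 17–18 N, and the seated height is 72 mm.
- **Lid:** I pushed it forward from behind with the closed fingers, and it sank onto its seal on its own.
- **Lock pin:** I took it from the block and lowered it through the lid's hole into the lower half. The collar reached a hard stop with the fingertips at 78.0 mm, the height expected for a fully shut lid. The downward push rose from 12 to 21.5 N with almost no further travel.
- **Last picture:** The collar is flat on the lug, I could see no gap along the rim, and the short pin is still in the block. I did not separately check the tally counter, vaccine box or spare vial at the end, but the arm did not go near them.

No check failed or disagreed. One reading to know about is a sideways wrist force of about 14 N in the final hold. A similar sideways force (7–9 N) appeared whenever the arm pressed down on the vials, so I took it as the arm flexing. The grip width held at 19–20 mm throughout.

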